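# Count to the third bay and push the balm tin in

## Task

Starting at the blue end of the little white wooden rack, run a shut fingertip lightly along the metal rail on its top, keeping touch all the way over the first and second gaps to the third gap and no farther. Then push the round balm tin along the crate top into that third gap from the blue end, fully home against the back board. Only touch and push: the tin is never lifted or tipped, and the fan, hanger, phone rest and cup of pens stay where they are.

Things in the scene. Friction and masses are not known exactly. Their poses are not given: they have to be found in the camera images.
- rack: White rack, 240 mm wide (y), 48 deep, 40 high. Five 8 mm dividers leave four 50 mm gaps, centres y = -87, -29, 29, 87 mm, open at the top and towards the robot (-x), no floor: tins slide in on the crate top. Origin: on the crate top, middle of the mouth line (divider noses at x = 0); x points into the gaps. Back board's inner face x = 40 mm; a tin fully in: centre x = 20 mm, flush with the noses.
- rail: Aluminium rail along the rack's y on rubber springs above the back board: 16 mm wide, 210 long, 8 thick, at rack x = 44 mm. Origin: centre of its underside, 48 mm above the crate top, so its top is at 56 mm. It yields straight down 1 mm per 0.6 N for 7 mm, then is rigid; it springs back. Pressed 3 to 5 mm is a light touch.
- blue_post: Blue post, 16 mm diameter, top at 62 mm, on the blue end divider: the end to count from, at rack y = +116 or -116 mm (the other end's post is white). Origin: on its axis, 40 mm above the crate top, in line with the rail (rack x = 44 mm). Along the rail the middles of the first to fourth gaps are 29, 87, 145, 203 mm from it.
- tin: Loose round balm tin, aluminium with a red lid and a yellow spot, 40 mm diameter, 24 mm high (25 mm with the spot), about 60 g, lying flat on the crate top in front of the rack's mouth. Origin: centre of its underside.
- fan: Bystander: white battery fan, base 96 mm diameter, 218 mm high, cage 136 mm across. Origin: centre of the underside of its base.
- hanger: Bystander: white plastic hanger folded flat, 290 mm long, 34 mm wide, 9 mm high. Origin: on the crate top, midway along its two parallel arms, which reach about 100 mm either way along its x; the hook goes on to x = 190 mm.
- phone_rest: Bystander: brown wooden phone rest, base 90 x 75 mm, 105 mm high. Origin: centre of its underside.
- cup: Bystander: steel cup, 72 mm diameter, 85 mm high, with two green pens sticking up to 153 mm. Origin: centre of its underside.
There are look-alikes about, which are no part of the job. What is meant by the tin is not pink, and is the smaller of those in its own colour.

How it is judged (in metres and radians):
On the way, in this order (a step that is already met when the one before it is completed fails the run):
1. a fingertip touches the rail over the first gap from the blue end (contact force between the fingers and rail above 0.3 N and horizontal distance between the grasp point and blue_post between 0.011 and 0.046 m), for 0.06 s.
2. it touches the rail at the divider between the first and second gaps (contact force between the fingers and rail above 0.3 N and horizontal distance between the grasp point and blue_post between 0.047 and 0.069 m), for 0.06 s.
3. it touches the rail over the second gap (contact force between the fingers and rail above 0.3 N and horizontal distance between the grasp point and blue_post between 0.071 and 0.103 m), for 0.06 s.
4. it touches the rail at the divider between the second and third gaps (contact force between the fingers and rail above 0.3 N and horizontal distance between the grasp point and blue_post between 0.105 and 0.125 m), for 0.06 s.
5. it touches the rail over the third gap (contact force between the fingers and rail above 0.3 N and horizontal distance between the grasp point and blue_post between 0.127 and 0.176 m), for 0.06 s.
6. the tin is home in the third gap (x of tin in the frame of rack between 0.014 and 0.026 m and horizontal distance between tin and blue_post between 0.13 and 0.165 m and height (world z) of tin below 0.004 m and angle between tin's own z axis and vertical below 0.1 rad), for 0.2 s.
At the end, for the whole second after the job is handed in: The tin lies flat and at rest in the third gap from the blue end, its centre within 6 mm of fully home against the back board; the rail has sprung back up; the bystanders are within 20 mm of where they began (all of step 6 and linear speed of tin below 0.01 m/s and height (world z) of rail above 0.046 m and distance of each of fan, hanger, phone_rest, cup from where it was at the start of the episode below 0.02 m); the robot touches nothing.
It fails at once if the rail is touched beyond the third gap, over the fourth (contact force between the fingers and rail above 0.3 N and horizontal distance between the grasp point and blue_post above 0.183 m).
It fails at once if the rail is pressed harder than 20 N (contact force between the arm and rail above 20 N).
It fails at once if the tin is lifted more than 10 mm (height (world z) of tin above 0.01 m).
It fails at once if the tin is tipped more than 0.4 rad (angle between tin's own z axis and vertical above 0.4 rad).
It fails at once if the fan, hanger, phone rest or cup of pens is moved more than 20 mm (distance of any of fan, hanger, phone_rest, cup from where it was at the start of the episode above 0.02 m).
It also fails if it takes over 58 s, if anything falls off the work surface, if the arm or the gripper's body presses on something with over 40 N, if the wrist force passes 120 N, or if a joint passes its speed limit or range.

## Robot

A 7-joint arm with a two-finger parallel gripper is mounted at the origin on the work surface. World frame = base frame: x ahead of the robot, y to its left, z up, the work surface at z = 0. Lengths are in mm, angles in degrees, forces in N, time in s.
With the tool pointing down it reaches from about 425 to 950 mm from the base axis. Payload 4.7 kg.
Tool frame: the origin (TCP) lies midway between the tips of the shut fingers; the grasp point (between the pads) lies 19 mm behind it; z points along the fingers, y is the line along which they close (so a half turn about z gives the same grasp; the last joint's range is limited). The gripper opens to 85 mm and grips with 20 to 120 N. Pads are 22 mm wide; open, the fingers measure 114 mm over their backs; the gripper's body (76 mm by 85 mm) begins 54 mm behind the grasp point. The pads swing forward as they close: fully open they stand 13 mm farther back than shut.
Start: joints at [74.49, 26.849, -2.785, 87.806, 1.381, 65.374, -4.715], TCP at [161.678, -655.372, 195.435] pointing down, gripper open.
Joint ranges: [-148.3, 148.3], [-19.14, 114.17], [-79.39, 73.82], [5.75, 140.21], [-59.74, 239.74], [12.07, 113.84], [-152.46, 152.46]. Speed limits (degrees/s): [147.25, 147.25, 180, 180, 180, 180, 180].

## Interface

Orientations are given as a 3x3 rotation matrix whose columns are the frame's x, y, z axes.
In Python, from bench import monitor, vision, r gives the robot as it stands. The module is installed in compiled form; this text tells all that it offers.
- The arm moves only by the shell command python3 -m crank 'ROWS'. ROWS is JSON, a list of rows, each a list of 3 entries, a list of its own where there are three numbers: the shift along the tool's x, y, z in cm, then the turn, a rotation vector about the tool's x, y, z in rad, then the gripper command: -1 is shut, 1 is fully open, values between are in proportion. A call has 1 to 8 rows; each row is the pose to reach, as a shift and turn from the pose commanded when the call began, along the tool's axes at that moment; what a row does not reach only later rows make up. A row lasts 1/12 s, in which the tool goes at most 41.7 mm and 7.16 degrees, less where a joint would pass 70% of its speed; a pose out of reach is approached as far as the arm can. A call with a gripper value outside its range is refused whole. The fingers move at their own pace and stop on an object; the grip force is fixed at half the most. Time passes only in rows, so rows that repeat a pose let the fingers close. It gives the time, the measured TCP pose, the force, the opening and the grip force at its end, in the units of the state.
- monitor.state(): the state, without advancing time (a new reading comes with each control period).
- vision.read_camera(name): name is "side" or "top"; returns a dict with "color" (384x512x3 uint8, red, green, blue), "camera_matrix" (3x3 intrinsics, pixels), "rvec" (rotation vector, rad) and "tvec" (3), from world to camera coordinates, as OpenCV has them. Camera axes: x right, y down, z forward; pixel columns grow to the right and rows downward; lengths in mm; the calibration is good to about 2 mm. A picture is of the moment at which its call begins. There is no depth.
- r.sign_off(): hands the job in; it is judged then, once.
The state is a dict: "time_s": time; "q": joint angles; "qvel": joint speeds; "joint_efforts": joint torques, N m; "ee_pos": TCP position; "tool_rot": TCP orientation; "contact_force": force on the tool from outside, world axes, zero at the start; "moment": the same for the moment, N m; "width": opening from 0.0 (shut) to 1.0 (fully open); "grip_force": force on a finger pad.
Only numpy, scipy, OpenCV 4.12 (cv2) and the standard library are available. Lean on these libraries where they do the work, as an engineer would, in place of code of your own. Each camera call takes 0.05 s, during which the arm holds its last target. There are 200 camera calls.

## Working session

There is one attempt and no reset: what is moved stays moved. The work goes in short steps, Python scripts to look and compute and a shell command to move; the robot and the scene stay as the last step left them, time stands still between calls to the robot, and variables do not carry over. Pictures are saved under pics/ and viewed, at most 10 in all, crops included, and the job is handed in when it is done.

```bash
mkdir -p pics; cat > h.py <<'E'
import numpy as np, cv2
from bench import monitor, vision, r
def cam(n):
    d=vision.read_camera(n); d['R']=cv2.Rodrigues(np.array(d['rvec'],float))[0]; d['t']=np.array(d['tvec'],float).ravel(); d['K']=np.array(d['camera_matrix'],float); return d
def ray(d,u,v,z):
    "pixel to world point at height z"
    c=-d['R'].T@d['t']; w=d['R'].T@np.linalg.solve(d['K'],[u,v,1.]); return c+w*(z-c[2])/w[2]
def proj(d,p):
    q=d['K']@(d['R']@np.array(p,float)+d['t']); return q[:2]/q[2]
def save(d,n,box=None,s=1.5):
    im=d['color'][:,:,::-1]
    if box: im=im[box[1]:box[3],box[0]:box[2]]
    cv2.imwrite('pics/'+n,cv2.resize(im,None,fx=s,fy=s,interpolation=cv2.INTER_CUBIC))
E
python3 - <<'E'
from h import *
for n in('top','side'):
    d=cam(n); save(d,n+'1.png'); np.save(n+'.npy',d,allow_pickle=True); print(n,-d['R'].T@d['t'])
s=monitor.state(); print(s['ee_pos'],s['tool_rot'],s['contact_force'],s['time_s'])
E
```

```text
top [ 434.26923686  -14.77606635 1205.21272988]
side [332.38499671 924.47651008 844.71228666]
[ 161.46640504 -654.76327904  194.4358406 ] [[ 9.70910854e-01  2.39440708e-01 -5.09841378e-04]
 [ 2.39441241e-01 -9.70909236e-01  1.77411808e-03]
 [-7.02136127e-05 -1.84458755e-03 -9.99998296e-01]] [-0.79043508 -0.28700997  0.14415688] 0.1
```

View pics/top1.png

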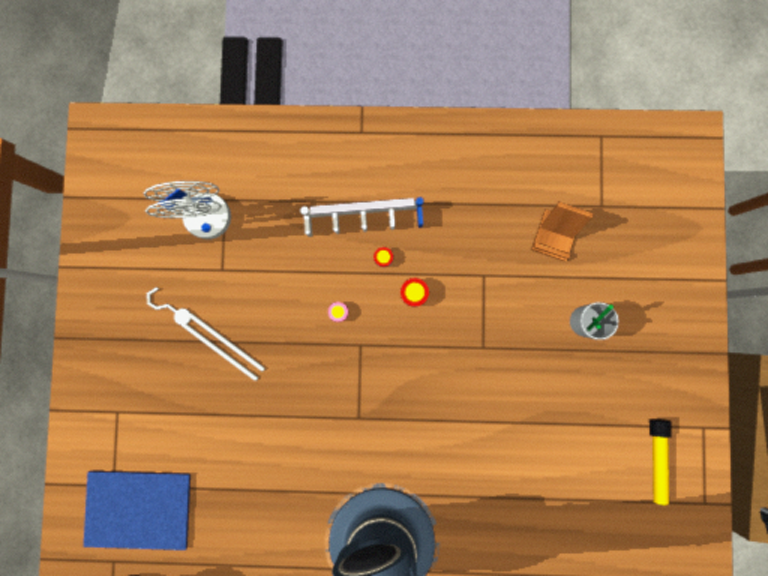

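View pics/side1.png

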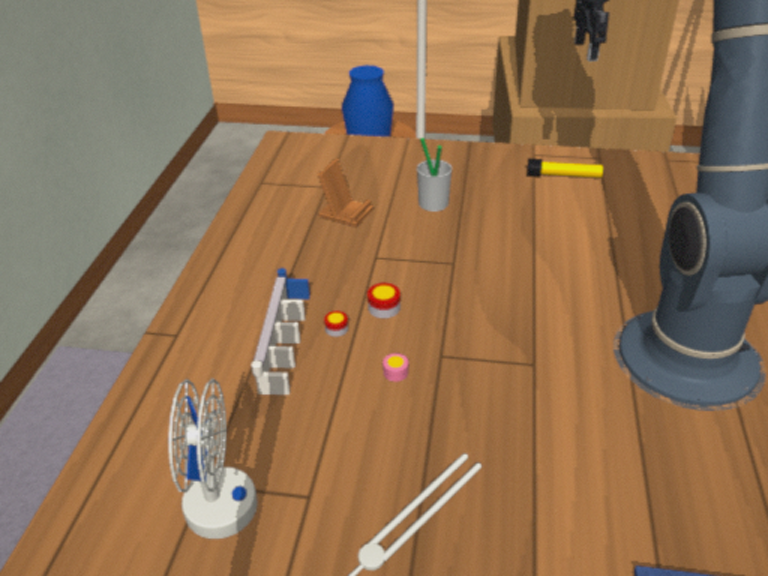

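Top view, in 768x576 picture pixels: the rack's blue post is at (420,205) and its white post at (305,211). The tins are small red (383,257), large red (414,292) and pink (338,312). The one meant is the small red tin, as it is not pink and is the smaller of the two reds. I'll measure and confirm in a crop.

```bash
cat > m.py <<'E'
from h import *
def comps(d,lo,hi,box,mn=8):
    hsv=cv2.cvtColor(d['color'],cv2.COLOR_RGB2HSV); m=cv2.inRange(hsv,lo,hi); k=np.zeros_like(m); x0,y0,x1,y1=box; k[y0:y1,x0:x1]=255
    n,l,s,c=cv2.connectedComponentsWithStats(m&k)
    return [(c[i].round(1).tolist(),s[i].tolist()) for i in range(1,n) if s[i][4]>=mn]
E
python3 - <<'E'
from m import *
T=np.load('top.npy',allow_pickle=True).item(); S=np.load('side.npy',allow_pickle=True).item()
for d,n,bb,tb in((T,'T',(265,120,300,165),(200,150,310,225)),(S,'S',(170,170,220,210),(200,180,280,260))):
    print(n)
    for c,s in comps(d,(100,80,40),(130,255,255),bb): print(' blue',c,s)
    for c,s in comps(d,(20,120,150),(35,255,255),tb):
        print(' yellow',c,s,ray(d,*c,25).round(1))
print('white'); 
for c,s in comps(T,(0,0,170),(180,60,255),(190,120,290,165),5): print(c,s)
a=cv2.resize(T['color'][120:220,190:300,::-1],None,fx=5,fy=5,interpolation=cv2.INTER_CUBIC)
b=cv2.resize(S['color'][170:270,160:280,::-1],None,fx=5,fy=5,interpolation=cv2.INTER_CUBIC)
cv2.imwrite('pics/c1.png',a);cv2.imwrite('pics/c2.png',b)
E
```

```text
T
 blue [279.4, 140.2] [277, 132, 5, 19, 65]
 yellow [255.2, 170.6] [251, 167, 9, 8, 57] [577.1   9.2  25. ]
 yellow [276.2, 194.3] [270, 189, 13, 12, 122] [505.5 -56.7  25. ]
 yellow [224.8, 207.5] [221, 204, 9, 8, 57] [461.7  99.7  25. ]
S
 blue [187.6, 181.4] [185, 179, 6, 6, 24]
 blue [197.9, 192.0] [190, 186, 16, 13, 190]
 yellow [255.5, 194.5] [249, 191, 14, 8, 98] [506.3 -69.1  25. ]
 yellow [223.3, 211.5] [219, 209, 10, 6, 51] [576.8   9.   25. ]
 yellow [263.2, 240.8] [259, 238, 10, 7, 58] [461.4  99.9  25. ]
white
[236.7, 139.9] [200, 132, 76, 24, 525]
```

View pics/c1.png

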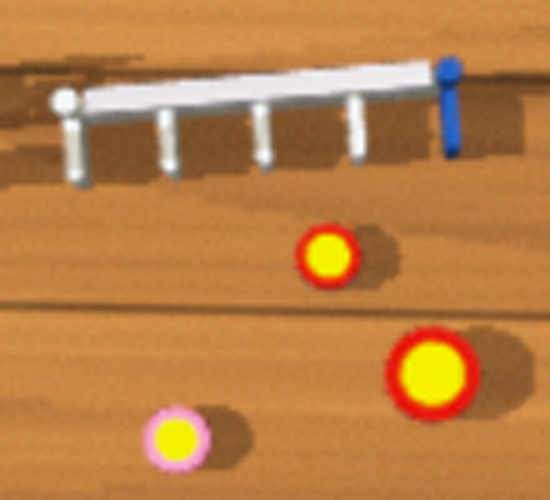

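View pics/c2.png

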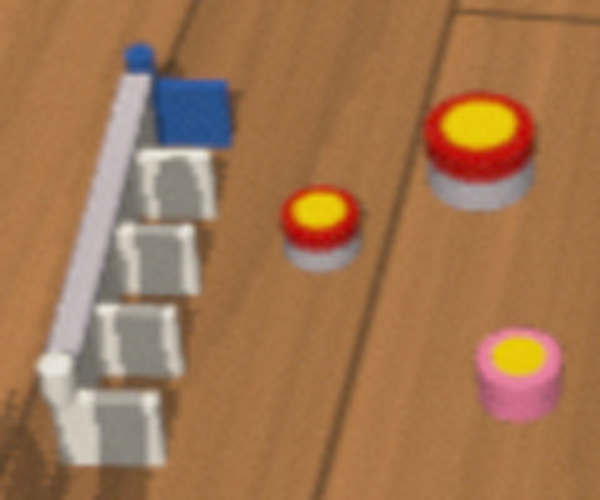

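```bash
python3 - <<'E'
from m import *
T=np.load('top.npy',allow_pickle=True).item(); S=np.load('side.npy',allow_pickle=True).item()
for d,b,w,o in((T,(279.2,134),(202.8,139.8),'top'),(S,(187.4,179.3),(170.8,241.8),'side')):
    B=ray(d,*b,62);W=ray(d,*w,62);y=(W-B);L=np.hypot(*y[:2]);print(o,B.round(1),W.round(1),'len',L.round(1),'yaw',np.degrees(np.arctan2(-y[0],y[1])).round(2))
s=[(432,73),(84,101)]
p=[ray(T,190+(a+.5)/5-.5,120+(c+.5)/5-.5,56) for a,c in s];print('rail',np.round(p,1))
# target frame from both
E
```

```text
top [684.5 -61.1  62. ] [662.7 168.1  62. ] len 230.2 yaw 5.42
side [686.3 -63.8  62. ] [662.4 168.2  62. ] len 233.3 yaw 5.87
rail [[685.  -51.7  56. ]
 [664.1 158.1  56. ]]
```

The crop shows the small red tin at crop (328,257), which is image pixel (255,171). It lies at about (577,9), 40 mm across, in front of the second gap. The rack's yaw is about 5.6 deg, with the blue post at (685.4,-62.5). Next I go over the first gap with the fingers shut.

```bash
cat > go.py <<'E'
import sys; from h import *
from scipy.spatial.transform import Rotation as Ro
# python3 go.py x y z [yaw deg of tool x]: shift (cm) and turn in tool axes
a=[float(v) for v in sys.argv[1:]]; s=monitor.state(); R=np.array(s['tool_rot']); p=np.array(s['ee_pos'])
yaw=a[3] if len(a)>3 else 5.6; c,n=np.cos(np.radians(yaw)),np.sin(np.radians(yaw))
D=np.array([[c,n,0],[n,-c,0],[0,0,-1.]])
print('t',s['time_s'],'pos',p.round(1),'F',np.round(s['contact_force'],2),'w',round(s['width'],3)); 
print('shift',(R.T@(np.array(a[:3])-p)/10).round(2),'turn',Ro.from_matrix(R.T@D).as_rotvec().round(3))
E
python3 go.py 682.5 -33.6 195
python3 -m crank '[[[65.5,-47.8,0],[0,0,0.144],-1],[[65.5,-47.8,0],[0,0,0.144],-1],[[65.5,-47.8,0],[0,0,0.144],-1],[[65.5,-47.8,0],[0,0,0.144],-1],[[65.5,-47.8,0],[0,0,0.144],-1],[[65.5,-47.8,0],[0,0,0.144],-1],[[65.5,-47.8,0],[0,0,0.144],-1],[[65.5,-47.8,0],[0,0,0.144],-1]]'
python3 go.py 682.5 -33.6 195
```

```text
t 0.1 pos [ 161.5 -654.8  194.4] F [-0.79 -0.29  0.14] w 1.0
shift [ 6.546e+01 -4.783e+01  3.000e-02] turn [-0.002  0.     0.144]
time_s: 0.77
ee_pos: [376.7, -398.2, 195.2]
tool_rot: [[0.995, 0.097, -0.0], [0.097, -0.995, 0.0], [-0.0, -0.0, -1.0]]
contact_force: [0.5, -0.8, -0.4]
width: -0.001
grip_force: 0.0
t 0.7667 pos [ 376.7 -398.2  195.2] F [ 0.49 -0.8  -0.36] w -0.001
shift [ 3.398e+01 -3.330e+01  2.000e-02] turn [-0.  0. -0.]
```

```bash
python3 -m crank '[[[34,-33.3,0],[0,0,0],-1],[[34,-33.3,0],[0,0,0],-1],[[34,-33.3,0],[0,0,0],-1],[[34,-33.3,0],[0,0,0],-1],[[34,-33.3,0],[0,0,0],-1],[[34,-33.3,0],[0,0,0],-1],[[34,-33.3,0],[0,0,0],-1],[[34,-33.3,0],[0,0,0],-1]]' >/dev/null
python3 go.py 682.5 -33.6 110
```

```text
t 1.4333 pos [ 590.9 -143.1  195.1] F [ 0.21 -0.73 -0.13] w 0.001
shift [ 10.19 -10.     8.51] turn [ 0.     0.001 -0.   ]
```

```bash
python3 -m crank '[[[9,-8.8,4],[0,0,0],-1],[[9,-8.8,8.5],[0,0,0],-1],[[9,-8.8,8.5],[0,0,0],-1],[[9,-8.8,8.5],[0,0,0],-1],[[9,-8.8,8.5],[0,0,0],-1],[[9,-8.8,8.5],[0,0,0],-1],[[9,-8.8,8.5],[0,0,0],-1]]' >/dev/null
python3 go.py 682.5 -33.6 62
python3 - <<'E'
from h import *
d=cam('side'); save(d,'s2.png',(130,120,290,260),5)
d=cam('top'); save(d,'t2.png',(180,90,310,190),5)
E
```

```text
t 2.0167 pos [671.1 -49.6 110.6] F [ 0.14 -0.35  0.43] w -0.002
shift [ 1.29 -1.49  4.85] turn [ 0.001  0.    -0.001]
```

View pics/s2.png

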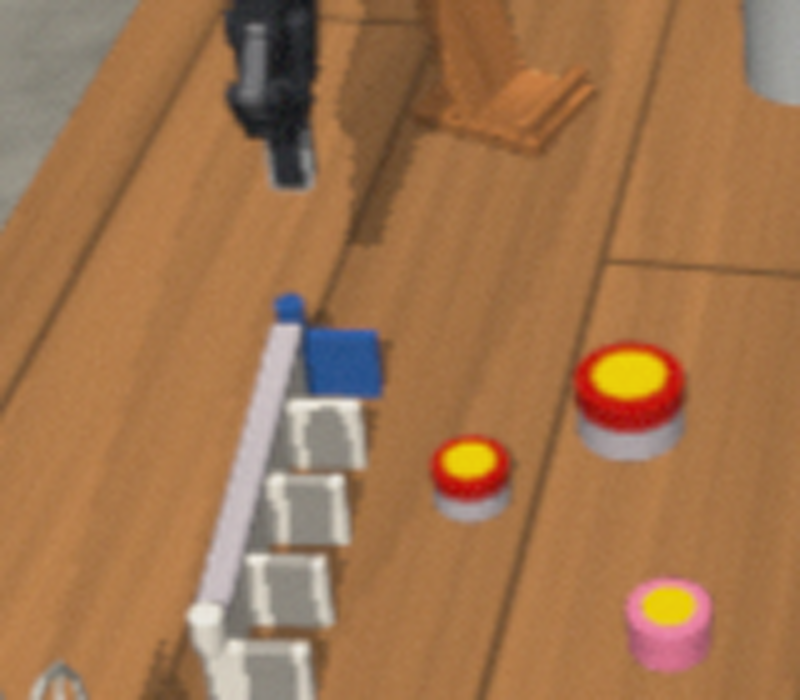

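The side crop shows the shut tip at crop (291,185) above the blue post at (289,305), with the rail and tin unmoved. I come down to just above the rail over the first gap.

```bash
python3 -m crank '[[[1.3,-1.5,0],[0,0,0],-1],[[1.3,-1.5,2],[0,0,0],-1],[[1.3,-1.5,4.2],[0,0,0],-1],[[1.3,-1.5,4.5],[0,0,0],-1],[[1.3,-1.5,4.5],[0,0,0],-1]]' >/dev/null
python3 go.py 682.5 -33.6 52
python3 - <<'E'
from h import *
d=cam('side');print('tip px expect',proj(d,[671.1,-49.6,110.6]),'seen 188,157')
print('now',proj(d,monitor.state()['ee_pos']));save(d,'s3.png',(150,150,230,210),8)
E
```

```text
t 2.5333 pos [681.6 -33.9  65. ] F [-0.06  0.1  -0.05] w 0.003
shift [ 0.1  -0.02  1.3 ] turn [ 0.001  0.002 -0.002]
tip px expect [189.65888404 167.93948953] seen 188,157
now [185.48995992 185.1289718 ]
```

View pics/s3.png

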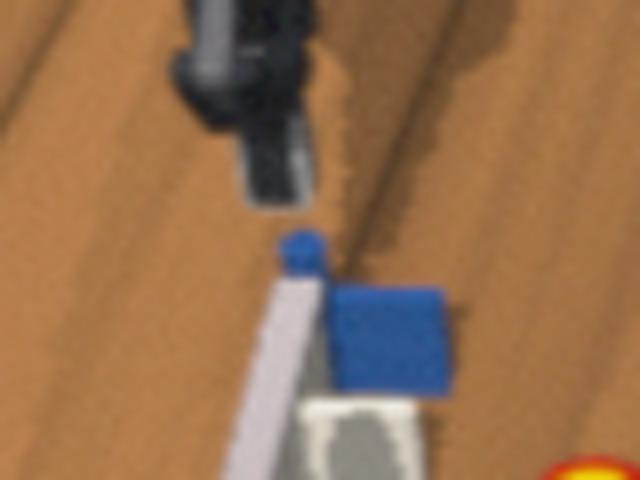

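The tip shows at crop (277,205), image (184.6,175.5), about 10 px above where the state puts it. I check with the top view before touching.

```bash
python3 - <<'E'
from h import *
d=cam('side');print('side ray z65',ray(d,184.6,175.5,65),'z85',ray(d,184.6,175.5,85))
T=cam('top');p=monitor.state()['ee_pos'];print(p,'top expect',proj(T,p));save(T,'t3.png',(215,90,335,180),6)
E
```

```text
side ray z65 [696.68651338 -75.22954682  65.        ] z85 [687.34200201 -49.58659944  85.        ]
[683.81621198 -33.04097694  67.37170251] top expect [269.87882132 133.66500314]
```

View pics/t3.png

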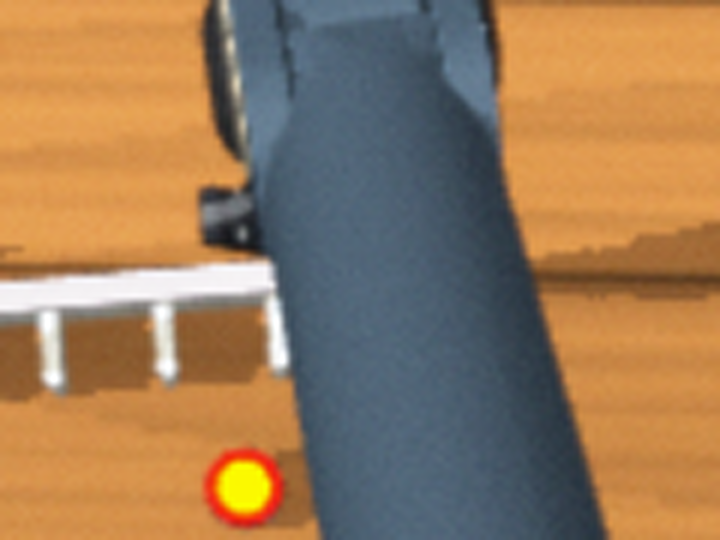

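Top view: the forearm hides the tip, but the knuckle at crop (230,215) agrees with the stated TCP y. Height is the only doubt, and force will settle it, so I go down slowly onto the soft rail.

```bash
python3 -m crank '[[[0,0,0.3],[0,0,0],-1],[[0,0,0.6],[0,0,0],-1],[[0,0,0.9],[0,0,0],-1],[[0,0,1.1],[0,0,0],-1],[[0,0,1.2],[0,0,0],-1],[[0,0,1.2],[0,0,0],-1]]'|sed -n '1,2p;4p'
python3 -m crank '[[[0,0,0.2],[0,0,0],-1],[[0,0,0.2],[0,0,0],-1]]'|sed -n '1,2p;4p'
python3 go.py 682.5 -33.6 52
```

```text
time_s: 3.18
ee_pos: [682.5, -32.2, 53.0]
contact_force: [0.1, 0.2, 1.0]
time_s: 3.35
ee_pos: [682.6, -32.1, 51.1]
contact_force: [-0.0, -0.2, -0.3]
t 3.35 pos [682.6 -32.1  51.1] F [-0.   -0.24 -0.32] w -0.002
shift [-0.03  0.15 -0.09] turn [-0.  0.  0.]
```

```bash
python3 - <<'E'
from h import *
d=cam('side');p=monitor.state();print(p['ee_pos'],p['contact_force'],proj(d,p['ee_pos']));save(d,'s4.png',(150,140,230,200),8)
im=d['color']; print('blue post', [c for c in __import__('m').comps(d,(100,80,40),(130,255,255),(170,170,220,210),4)])
E
```

```text
[682.61198919 -32.14464767  51.19108185] [-0.43920303  0.54773907 -0.00714804] [186.02676913 190.05608617]
blue post [([188.0, 182.2], [186, 180, 5, 5, 16]), ([197.8, 192.0], [190, 186, 16, 13, 191])]
```

View pics/s4.png

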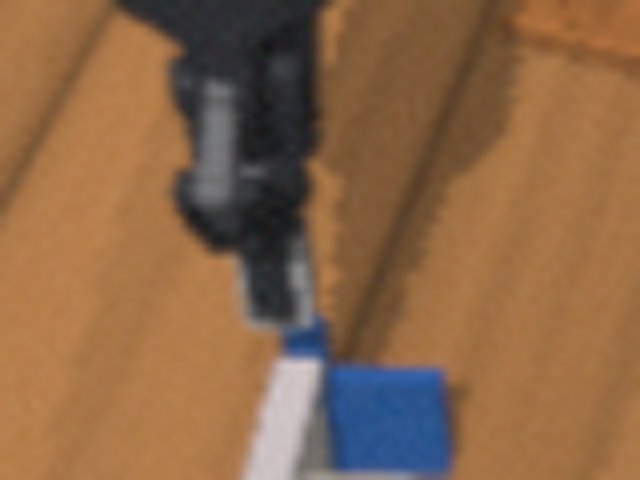

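The tip, at crop (275,325), overlaps the blue post top at (305,335) but is clear of the rail, and there is no force. I put its ray at a few heights and compare the gripper's other features.

```bash
python3 - <<'E'
from h import *
d=np.load('side.npy',allow_pickle=True).item();T=np.load('top.npy',allow_pickle=True).item()
for z in(51,60,70,80,85): print(z,ray(d,184.4,180.8,z).round(1))
# knuckle in top at z state 66: px (248.6..257,121..131)
for z in(130,160): print('kn',z,ray(T,248.6,126,z).round(1),ray(T,253,126,z).round(1))
s=monitor.state();print(np.round(s['q'],2),np.round(s['tool_rot'],3))
E
```

```text
51 [697.5 -70.3  51. ]
60 [693.3 -59.   60. ]
70 [688.7 -46.4  70. ]
80 [684.1 -33.9  80. ]
85 [681.8 -27.6  85. ]
kn 130 [691.   28.5 130. ] [691.2  16.1 130. ]
kn 160 [683.8  27.3 160. ] [684.   15.2 160. ]
[  9.83  36.49 -15.74  93.2   11.82  51.97 -94.68] [[ 0.995  0.098 -0.   ]
 [ 0.098 -0.995 -0.   ]
 [-0.     0.    -1.   ]]
```

Picture and force agree: the real tip is about 30 mm higher than stated. I feel downward in small steps.

```bash
for i in 1; do :; done
python3 -m crank '[[[0,0,0.2],[0,0,0],-1],[[0,0,0.4],[0,0,0],-1],[[0,0,0.6],[0,0,0],-1],[[0,0,0.8],[0,0,0],-1],[[0,0,0.8],[0,0,0],-1]]'|sed -n '1,2p;4p'
python3 -m crank '[[[0,0,0.2],[0,0,0],-1],[[0,0,0.2],[0,0,0],-1]]'|sed -n '2p;4p'
python3 -m crank '[[[0,0,0.2],[0,0,0],-1],[[0,0,0.2],[0,0,0],-1]]'|sed -n '2p;4p'
python3 -m crank '[[[0,0,0.2],[0,0,0],-1],[[0,0,0.2],[0,0,0],-1]]'|sed -n '2p;4p'
```

```text
time_s: 3.82
ee_pos: [682.3, -32.2, 42.8]
contact_force: [0.0, 1.0, -0.6]
ee_pos: [682.5, -32.1, 41.0]
contact_force: [0.1, -0.5, 0.0]
ee_pos: [682.5, -32.2, 39.1]
contact_force: [-0.1, -0.7, 0.3]
ee_pos: [682.5, -32.2, 37.1]
contact_force: [0.6, 0.2, -0.7]
```

```bash
python3 -m crank '[[[0,0,0.2],[0,0,0],-1],[[0,0,0.4],[0,0,0],-1],[[0,0,0.6],[0,0,0],-1],[[0,0,0.6],[0,0,0],-1]]'|sed -n '1,2p;4p'
python3 -m crank '[[[0,0,0.2],[0,0,0],-1],[[0,0,0.2],[0,0,0],-1]]'|sed -n '2p;4p'
python3 -m crank '[[[0,0,0.15],[0,0,0],-1],[[0,0,0.15],[0,0,0],-1]]'|sed -n '2p;4p'
```

```text
time_s: 4.65
ee_pos: [682.3, -32.2, 30.8]
contact_force: [-0.4, 0.1, -0.6]
ee_pos: [682.5, -32.2, 29.0]
contact_force: [0.5, -0.7, -0.0]
ee_pos: [682.6, -32.2, 27.7]
contact_force: [0.2, -0.4, 0.3]
```

```bash
python3 -m crank '[[[0,0,0.15],[0,0,0],-1],[[0,0,0.15],[0,0,0],-1]]'|sed -n '2p;4p'
python3 -m crank '[[[0,0,0.15],[0,0,0],-1],[[0,0,0.15],[0,0,0],-1]]'|sed -n '2p;4p'
python3 - <<'E'
from h import *
d=cam('side');p=monitor.state();print(p['contact_force']);save(d,'s5.png',(150,140,230,200),8)
E
```

```text
ee_pos: [682.6, -32.2, 26.2]
contact_force: [-0.5, -0.2, 0.1]
ee_pos: [682.5, -32.2, 24.6]
contact_force: [0.1, 0.8, 0.5]
[-0.23300508  0.26874356  0.83596402]
```

View pics/s5.png

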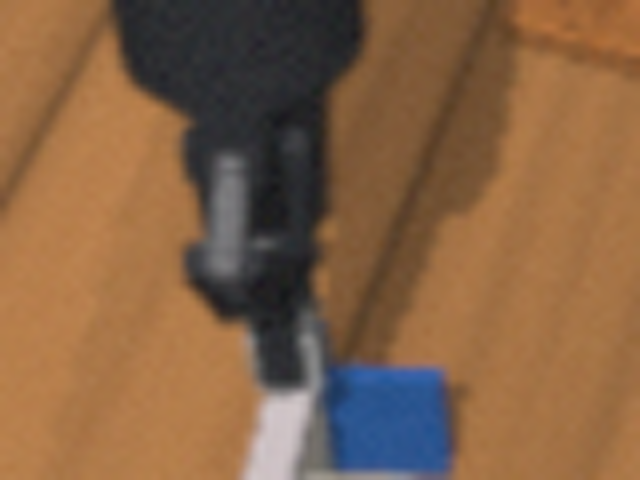

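The tip, at crop (282,388), now meets the rail end squarely, with force just starting, so contact is at stated z of about 25. I press to 4 mm.

```bash
python3 -m crank '[[[0,0,0.15],[0,0,0],-1],[[0,0,0.3],[0,0,0],-1],[[0,0,0.3],[0,0,0],-1]]'|sed -n '2p;4p'
python3 - <<'E'
from h import *
d=np.load('side.npy',allow_pickle=True).item()
for z in (52,56): print(ray(d,185.2,188.5,z).round(1),ray(d,184.4,188.3,z).round(1))
s=monitor.state();print(s['contact_force'],s['ee_pos'])
E
```

```text
ee_pos: [682.5, -32.2, 21.5]
contact_force: [-0.2, 1.2, -0.1]
[686.1 -37.2  52. ] [688.4 -37.8  52. ]
[684.3 -32.4  56. ] [686.6 -32.9  56. ]
[-0.1948389   1.21990269 -0.09185011] [682.46360899 -32.18395953  21.52735074]
```

No force yet, so the near face of the finger put the estimate off by about 10 mm. I keep feeling down.

```bash
for k in 1; do :; done
python3 -m crank '[[[0,0,0.15],[0,0,0],-1],[[0,0,0.15],[0,0,0],-1]]'|sed -n '2p;4p'
python3 -m crank '[[[0,0,0.15],[0,0,0],-1],[[0,0,0.15],[0,0,0],-1]]'|sed -n '2p;4p'
python3 -m crank '[[[0,0,0.15],[0,0,0],-1],[[0,0,0.15],[0,0,0],-1]]'|sed -n '2p;4p'
python3 -m crank '[[[0,0,0.1],[0,0,0],-1],[[0,0,0.1],[0,0,0],-1]]'|sed -n '2p;4p'
```

```text
ee_pos: [682.6, -32.2, 20.2]
contact_force: [-0.6, -0.3, 0.6]
ee_pos: [682.8, -32.2, 18.9]
contact_force: [0.4, 0.3, 0.6]
ee_pos: [682.9, -32.2, 17.4]
contact_force: [-0.5, 0.5, 1.1]
ee_pos: [682.9, -32.2, 16.5]
contact_force: [-0.7, -0.4, 2.3]
```

```bash
python3 -m crank '[[[0,0,0],[0,0,0],-1],[[0,0,0],[0,0,0],-1]]'|sed -n '2p;4p'
python3 -m crank '[[[0,0,0.05],[0,0,0],-1],[[0,0,0.05],[0,0,0],-1]]'|sed -n '1,2p;4p'
```

```text
ee_pos: [682.9, -32.2, 16.6]
contact_force: [0.1, 0.3, 2.5]
time_s: 6.62
ee_pos: [682.9, -32.2, 16.0]
contact_force: [1.0, 0.1, 2.0]
```

```bash
python3 -m crank '[[[0,-0.5,0],[0,0,0],-1],[[0,-1,0],[0,0,0],-1],[[0,-1.5,0],[0,0,0],-1],[[0,-2,0],[0,0,0],-1],[[0,-2.5,0],[0,0,0],-1],[[0,-3,0],[0,0,0],-1],[[0,-3.5,0],[0,0,0],-1],[[0,-4,0],[0,0,0],-1]]'|sed -n '1,2p;4p'
python3 go.py 671.1 81.8 16
```

```text
time_s: 7.28
ee_pos: [678.8, 8.2, 16.0]
contact_force: [0.1, -1.9, 3.2]
t 7.2833 pos [678.8   8.2  16. ] F [ 0.14 -1.94  3.19] w -0.002
shift [-0.04 -7.4  -0.01] turn [ 0. -0.  0.]
```

```bash
python3 -m crank '[[[0,-0.5,0],[0,0,0],-1],[[0,-1,0],[0,0,0],-1],[[0,-1.5,0],[0,0,0],-1],[[0,-2,0],[0,0,0],-1],[[0,-2.5,0],[0,0,0],-1],[[0,-3,0],[0,0,0],-1],[[0,-3.5,0],[0,0,0],-1],[[0,-4,0],[0,0,0],-1]]'|sed -n '1,2p;4p'
python3 go.py 671.1 81.8 16
```

```text
time_s: 7.95
ee_pos: [674.8, 47.9, 15.9]
contact_force: [-0.2, -1.7, 2.8]
t 7.95 pos [674.8  47.9  15.9] F [-0.17 -1.73  2.82] w -0.003
shift [-0.04 -3.41 -0.01] turn [ 0. -0.  0.]
```

```bash
python3 -m crank '[[[0,-0.5,0],[0,0,0],-1],[[0,-1,0],[0,0,0],-1],[[0,-1.5,0],[0,0,0],-1],[[0,-2,0],[0,0,0],-1],[[0,-2.5,0],[0,0,0],-1],[[0,-3.1,0],[0,0,0],-1],[[0,-3.1,0],[0,0,0],-1],[[0,-3.1,0],[0,0,0],-1]]'|sed -n '1,2p;4p'
python3 - <<'E'
from h import *
d=cam('side'); save(d,'s6.png',(130,130,290,250),5)
E
```

```text
time_s: 8.62
ee_pos: [671.6, 80.6, 16.0]
contact_force: [-1.3, 2.1, 3.6]
```

View pics/s6.png

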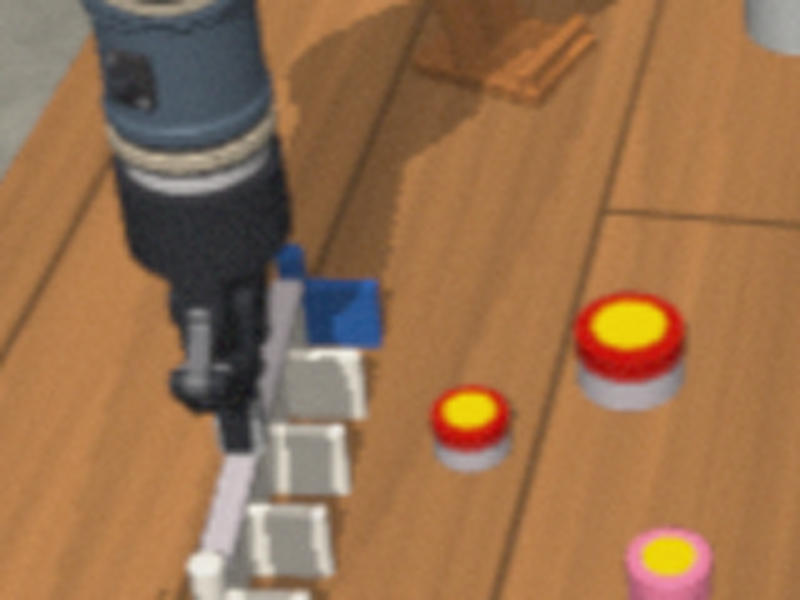

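The picture shows the tip on the rail at crop (237,452), image (177.3,220.3), with everything else in place. I check it numerically, then lift off.

```bash
python3 - <<'E'
from h import *
d=np.load('side.npy',allow_pickle=True).item()
for z in(48,52,56):
    p=ray(d,177.3,220.3,z);print(p.round(1),np.hypot(*(p[:2]-[685.4,-62.5])))
E
python3 -m crank '[[[0,0,-1.5],[0,0,0],-1],[[0,0,-4],[0,0,0],-1],[[0,0,-6],[0,0,0],-1],[[0,0,-6],[0,0,0],-1],[[0,0,-6],[0,0,0],-1]]'|sed -n '1,2p;4p'
```

```text
[674.   81.1  48. ] 144.01268512544746
[672.3  85.3  52. ] 148.3763198674211
[670.5  89.5  56. ] 152.75193994056536
time_s: 9.08
ee_pos: [672.3, 78.4, 76.7]
contact_force: [-0.6, 0.1, -0.1]
```

```bash
python3 go.py 577 9 75; python3 -m crank '[[[-5,3,0],[0,0,0],0.5],[[-10.2,6.0,0],[0,0,0],0.5],[[-10.2,6.0,0],[0,0,0],0.5],[[-10.2,6.0,0],[0,0,0],0.5],[[-10.2,6.0,0],[0,0,0],0.5],[[-10.2,6.0,0],[0,0,0],0.5],[[-10.2,6.0,0],[0,0,0],0.5]]'|sed -n '1,2p;4,5p'; python3 go.py 577 9 -20
```

```text
t 9.0833 pos [672.3  78.4  76.7] F [-0.56  0.09 -0.08] w -0.0
shift [-10.16   5.97   0.15] turn [-0.    -0.002 -0.   ]
time_s: 9.67
ee_pos: [577.0, 9.8, 75.5]
contact_force: [0.9, 0.1, 0.4]
width: 0.754
t 9.6667 pos [577.    9.8  75.5] F [0.85 0.05 0.36] w 0.754
shift [-0.01  0.09  9.55] turn [-0.001 -0.     0.001]
```

```bash
python3 -m crank '[[[0,0.1,3],[0,0,0],0.5],[[0,0.1,6],[0,0,0],0.5],[[0,0.1,8],[0,0,0],0.5],[[0,0.1,9],[0,0,0],0.5],[[0,0.1,9.5],[0,0,0],0.5],[[0,0.1,9.5],[0,0,0],0.5]]'|sed -n '1,2p;4p'
python3 -m crank '[[[0,0,0.3],[0,0,0],0.5],[[0,0,0.6],[0,0,0],0.5],[[0,0,0.6],[0,0,0],0.5]]'|sed -n '2p;4p'
python3 -m crank '[[[0,0,0.3],[0,0,0],0.5],[[0,0,0.5],[0,0,0],0.5],[[0,0,0.5],[0,0,0],0.5]]'|sed -n '2p;4p'
python3 - <<'E'
from m import *
d=cam('side')
for c,s in comps(d,(20,120,150),(35,255,255),(200,180,280,260)): print(c,s,ray(d,*c,25).round(1))
E
```

```text
time_s: 10.17
ee_pos: [576.4, 8.4, -19.9]
contact_force: [0.1, 0.2, 1.9]
ee_pos: [576.9, 7.7, -24.6]
contact_force: [0.5, -0.3, 0.1]
ee_pos: [576.2, 7.5, -30.2]
contact_force: [0.1, -0.3, 0.6]
[255.5, 194.5] [249, 191, 14, 9, 99] [506.3 -69.1  25. ]
[263.2, 240.8] [259, 238, 10, 7, 58] [461.4  99.9  25. ]
```

```bash
python3 -m crank '[[[0,0,0.3],[0,0,0],0.5],[[0,0,0.4],[0,0,0],0.5],[[0,0,0.4],[0,0,0],0.5]]'|sed -n '2p;4p'
python3 -m crank '[[[0,-0.6,0],[0,0,0],0.5],[[0,-1.2,0],[0,0,0],0.5],[[0,-1.6,0],[0,0,0],0.5],[[0,-2.0,0],[0,0,0],0.5],[[0,-2.4,0],[0,0,0],0.5],[[0,-2.8,0],[0,0,0],0.5],[[0,-3.2,0],[0,0,0],0.5],[[0,-3.6,0],[0,0,0],0.5]]'|sed -n '2p;4p'
python3 -m crank '[[[0,-0.5,0],[0,0,0],0.5],[[0,-1,0],[0,0,0],0.5],[[0,-1.5,0],[0,0,0],0.5],[[0,-2.0,0],[0,0,0],0.5],[[0,-2.5,0],[0,0,0],0.5],[[0,-3,0],[0,0,0],0.5],[[0,-3.5,0],[0,0,0],0.5],[[0,-3.7,0],[0,0,0],0.5]]'|sed -n '1,2p;4p'
python3 -m crank '[[[0,-0.2,0],[0,0,0],0.5],[[0,-0.2,0],[0,0,0],0.5],[[0,-0.2,0],[0,0,0],0.5]]'|sed -n '1,2p;4p'
python3 - <<'E'
from m import *
for n,b in(('side',(180,180,280,290)),('top',(200,150,310,225))):
    d=cam(n)
    for c,s in comps(d,(20,120,150),(35,255,255),b): print(n,c,s,ray(d,*c,25).round(1))
E
```

```text
ee_pos: [576.1, 7.6, -34.4]
contact_force: [-0.0, -0.0, -0.4]
ee_pos: [572.8, 43.8, -34.0]
contact_force: [0.2, -1.3, -0.2]
time_s: 12.3
ee_pos: [569.1, 81.5, -34.1]
contact_force: [-0.3, 0.3, 0.5]
time_s: 12.55
ee_pos: [569.0, 82.3, -34.2]
contact_force: [0.4, -0.3, 0.2]
side [255.4, 194.6] [249, 191, 14, 9, 101] [506.5 -68.7  25. ]
side [263.3, 240.9] [259, 238, 10, 7, 59] [461.1 100.2  25. ]
top [276.0, 194.4] [270, 189, 13, 12, 126] [505.1 -56.1  25. ]
```

```bash
python3 -m crank '[[[0,0.5,0],[0,0,0],0.5],[[0,0.5,-2],[0,0,0],0.5],[[0,0.5,-6],[0,0,0],0.5],[[-3,0.5,-9],[0,0,0],-0.6],[[-7,0.5,-9],[0,0,0],-0.6],[[-11,0.5,-9],[0,0,0],-0.6],[[-14,0.5,-9],[0,0,0],-0.6],[[-14,0.5,-9],[0,0,0],-0.6]]'|sed -n '1,2p;4,5p'
python3 - <<'E'
from m import *
o=np.array([630.2,48.5]);X=np.array([.9951,.0984]);Y=np.array([-.0984,.9951])
for n,b in(('side',(180,180,280,290)),('top',(200,150,310,225))):
    d=cam(n)
    for c,s in comps(d,(20,120,150),(35,255,255),b): p=ray(d,*c,25);q=p[:2]-o;print(n,c,s,p.round(1),'rack',(q@X).round(1),(q@Y).round(1))
E
```

```text
time_s: 13.32
ee_pos: [422.4, 61.4, 55.2]
contact_force: [-0.4, -0.3, -0.2]
width: 0.199
side [255.4, 194.5] [249, 191, 14, 9, 100] [506.6 -69.1  25. ] rack -134.6 -104.8
side [220.6, 228.3] [216, 225, 10, 8, 61] [570.5  70.9  25. ] rack -57.2 28.2
side [263.2, 240.8] [259, 238, 10, 7, 58] [461.4  99.9  25. ] rack -163.0 67.7
top [235.1, 172.5] [231, 169, 9, 8, 57] [570.   70.9  25. ] rack -57.7 28.3
top [276.1, 194.4] [270, 189, 13, 12, 123] [505.2 -56.4  25. ] rack -134.8 -92.1
```

```bash
python3 go.py 530.9 67.2 40; python3 -m crank '[[[4,-0.1,0],[0,0,0],-0.72],[[8,0.2,1],[0,0,0],-0.72],[[10.8,0.5,1.5],[0,0,0],-0.72],[[10.8,0.5,1.5],[0,0,0],-0.72],[[10.8,0.5,1.5],[0,0,0],-0.72],[[10.8,0.5,1.5],[0,0,0],-0.72]]'|sed -n '1,2p;4,5p'; python3 go.py 530.9 67.2 -26
```

```text
t 13.4167 pos [429.8  62.9  56.3] F [ 1.03 -0.45  0.13] w 0.2
shift [10.11  0.56  1.64] turn [ 0.001 -0.001 -0.   ]
time_s: 13.92
ee_pos: [538.2, 69.1, 40.4]
contact_force: [-0.3, -0.9, 0.0]
width: 0.134
t 13.9167 pos [538.2  69.1  40.4] F [-0.28 -0.87  0.04] w 0.134
shift [-0.74  0.12  6.64] turn [-0.     0.001 -0.   ]
```

```bash
python3 -m crank '[[[-0.8,0.1,1],[0,0,0],-0.72],[[-0.8,0.1,3],[0,0,0],-0.72],[[-0.8,0.1,5],[0,0,0],-0.72],[[-0.8,0.1,6],[0,0,0],-0.72],[[-0.8,0.1,6.6],[0,0,0],-0.72],[[-0.8,0.1,6.6],[0,0,0],-0.72]]'|sed -n '1,2p;4,5p'; python3 go.py 530.9 67.2 -26
python3 - <<'E'
from m import *
d=cam('side')
for c,s in comps(d,(20,120,150),(35,255,255),(180,180,280,290)): print(c,ray(d,*c,25).round(1))
E
```

```text
time_s: 14.42
ee_pos: [529.3, 67.3, -25.9]
contact_force: [0.5, -0.4, 0.0]
width: 0.142
t 14.4167 pos [529.3  67.3 -25.9] F [ 0.52 -0.41  0.05] w 0.142
shift [0.16 0.03 0.01] turn [0.    0.002 0.   ]
[256.3, 194.6] [504.2 -69.   25. ]
[220.6, 228.3] [570.5  70.9  25. ]
[263.2, 240.8] [461.4  99.9  25. ]
```

```bash
python3 -m crank '[[[0.5,0,0],[0,0,0],-0.72],[[1,0,0],[0,0,0],-0.72],[[1.4,0,0],[0,0,0],-0.72],[[1.8,0,0],[0,0,0],-0.72],[[2.2,0,0],[0,0,0],-0.72],[[2.6,0,0],[0,0,0],-0.72],[[3,0,0],[0,0,0],-0.72],[[3.4,0,0],[0,0,0],-0.72]]'|sed -n '1,2p;4p'
python3 - <<'E'
from m import *
o=np.array([630.2,48.5]);X=np.array([.9951,.0984]);Y=np.array([-.0984,.9951])
q=np.array(monitor.state()['ee_pos'])[:2]-o; print('tcp rack',q@X,q@Y)
for n,b in(('side',(160,180,250,290)),('top',(200,130,310,225))):
    d=cam(n)
    for c,s in comps(d,(20,120,150),(35,255,255),b): p=ray(d,*c,25);q=p[:2]-o;print(n,c,s[4],p.round(1),'rack',(q@X).round(1),(q@Y).round(1))
E
```

```text
time_s: 15.13
ee_pos: [564.4, 70.7, -25.1]
contact_force: [-1.0, -0.0, 0.5]
tcp rack -63.25653213254322 28.571682484099355
side [211.2, 228.2] 56 [593.4  73.6  25. ] rack -34.2 28.6
top [276.0, 194.4] 127 [505.1 -56.1  25. ] rack -134.7 -91.8
```

```bash
python3 -m crank '[[[0.5,0,0],[0,0,0],-0.72],[[1,0,0],[0,0,0],-0.72],[[1.5,0,0],[0,0,0],-0.72],[[2,0,0],[0,0,0],-0.72],[[2.5,0,0],[0,0,0],-0.72],[[3,0,0],[0,0,0],-0.72],[[3.5,0,0],[0,0,0],-0.72],[[4,0,0],[0,0,0],-0.72]]'|sed -n '1,2p;4p'
cat > look.py <<'E'
from m import *
o=np.array([630.2,48.5]);X=np.array([.9951,.0984]);Y=np.array([-.0984,.9951])
s=monitor.state();q=np.array(s['ee_pos'])[:2]-o; print('tcp rack',q@X,q@Y,s['contact_force'])
for n,b in(('side',(160,180,250,290)),('top',(200,130,265,225))):
    d=cam(n)
    for c,s in comps(d,(20,120,150),(35,255,255),b): p=ray(d,*c,25);q=p[:2]-o;print(n,c,s[4],p.round(1),'rack',(q@X).round(1),(q@Y).round(1))
    if n=='side': print('red',[ (c,s) for c,s in comps(d,(0,150,80),(8,255,255),b)])
E
python3 look.py
```

```text
time_s: 15.9
ee_pos: [604.4, 74.7, -25.1]
contact_force: [1.1, -0.5, 0.1]
tcp rack -23.054412426316997 28.581384756764113 [ 1.08307664 -0.52801988  0.11874797]
side [194.7, 227.9] 47 [633.7  77.9  25. ] rack 6.4 29.0
red [([246.9, 197.1], [244, 190, 6, 15, 54]), ([198.8, 232.7], [196, 229, 6, 7, 26])]
top [222.8, 208.0] 26 [460.  105.8  25. ] rack -163.7 73.7
```

```bash
python3 -m crank '[[[0.3,0,0],[0,0,0],-0.72],[[0.6,0,0],[0,0,0],-0.72],[[0.9,0,0],[0,0,0],-0.72],[[1.1,0,0],[0,0,0],-0.72],[[1.1,0,0],[0,0,0],-0.72]]'|sed -n '2p;4p'
python3 -m crank '[[[0.1,0,0],[0,0,0],-0.72],[[0.1,0,0],[0,0,0],-0.72]]'|sed -n '2p;4p'
python3 -m crank '[[[0.1,0,0],[0,0,0],-0.72],[[0.1,0,0],[0,0,0],-0.72]]'|sed -n '2p;4p'; python3 look.py
```

```text
ee_pos: [615.5, 75.8, -25.0]
contact_force: [0.3, 0.1, -0.2]
ee_pos: [615.9, 75.8, -25.1]
contact_force: [0.8, 0.1, 0.1]
ee_pos: [616.9, 75.9, -25.1]
contact_force: [0.3, -0.6, -0.2]
tcp rack -10.549361080919724 28.556547240094083 [ 0.27514824 -0.62314128 -0.17787516]
side [189.2, 227.8] 42 [647.2  79.4  25. ] rack 19.9 29.1
red [([246.8, 197.1], [244, 190, 6, 15, 54]), ([184.0, 226.3], [182, 224, 6, 6, 10])]
top [223.5, 207.8] 36 [460.7 103.6  25. ] rack -163.3 71.6
```

```bash
python3 -m crank '[[[0.1,0,0],[0,0,0],-0.72],[[0.1,0,0],[0,0,0],-0.72]]'|sed -n '2p;4p'
python3 -m crank '[[[0.1,0,0],[0,0,0],-0.72],[[0.1,0,0],[0,0,0],-0.72]]'|sed -n '2p;4p'
python3 -m crank '[[[0.0,0,0],[0,0,0],-0.72],[[0.0,0,0],[0,0,0],-0.72]]'|sed -n '2p;4p'; python3 look.py
```

```text
ee_pos: [618.0, 76.0, -25.1]
contact_force: [0.9, -0.2, 0.2]
ee_pos: [618.7, 76.1, -25.1]
contact_force: [-1.2, -0.0, 0.8]
ee_pos: [618.8, 76.1, -25.1]
contact_force: [-0.3, -0.5, -0.0]
tcp rack -8.664243943438189 28.569676241721123 [-0.31071068 -0.49376779 -0.04501716]
side [188.5, 227.8] 39 [648.9  79.6  25. ] rack 21.7 29.1
red [([246.9, 197.2], [244, 190, 6, 15, 53])]
top [223.5, 207.8] 37 [460.7 103.6  25. ] rack -163.3 71.6
```

```bash
python3 -m crank '[[[0.1,0,0],[0,0,0],-0.72],[[0.1,0,0],[0,0,0],-0.72]]'|sed -n '2p;4p'
python3 -m crank '[[[0.1,0,0],[0,0,0],-0.72],[[0.1,0,0],[0,0,0],-0.72]]'|sed -n '2p;4p'
```

```text
ee_pos: [618.8, 76.1, -25.2]
contact_force: [-3.0, -0.6, 2.2]
ee_pos: [618.9, 76.1, -25.3]
contact_force: [-7.1, -0.4, 4.6]
```

Force rises with no more travel, so the tin is home. I back straight off, lift, and check.

```bash
python3 -m crank '[[[-0.5,0,0],[0,0,0],-0.72],[[-1.5,0,0],[0,0,0],-0.72],[[-3,0,0],[0,0,0],-0.72],[[-4,0,-2],[0,0,0],-0.72],[[-6,0,-5],[0,0,0],-0.72],[[-9,0,-9],[0,0,0],-0.72],[[-13,0,-12],[0,0,0],-0.72],[[-16,0,-12],[0,0,0],-0.72]]'|sed -n '1,2p;4p'
python3 -m crank '[[[-2,0,0],[0,0,0],-0.72],[[-2,0,0],[0,0,0],-0.72],[[-2,0,0],[0,0,0],-0.72]]'|sed -n '1,2p;4p'
python3 look.py
python3 - <<'E'
from m import *
d=cam('top');a=np.load('top.npy',allow_pickle=True).item()
D=cv2.absdiff(d['color'],a['color']).max(2)
for nm,(x0,y0,x1,y1) in dict(fan=(85,110,160,165),hanger=(90,185,180,260),rest=(350,130,400,178),cup=(375,195,420,230),rack=(195,125,290,160)).items(): print(nm,(D[y0:y1,x0:x1]>60).sum())
E
```

```text
time_s: 18.45
ee_pos: [466.8, 61.8, 97.9]
contact_force: [-0.7, -0.4, 0.7]
time_s: 18.7
ee_pos: [443.6, 58.6, 95.0]
contact_force: [1.7, 0.1, 0.2]
tcp rack -184.7307959023947 28.45783912357003 [1.67951234 0.05379527 0.17079887]
side [189.2, 227.5] 48 [647.5  78.3  25. ] rack 20.1 28.0
red [([246.8, 197.0], [244, 190, 6, 15, 53]), ([195.8, 228.1], [193, 224, 5, 9, 18])]
top [233.2, 147.3] 51 [648.3  78.9  25. ] rack 21.0 28.4
fan 0
hanger 0
rest 0
cup 40
rack 105
```

```bash
python3 - <<'E'
from m import *
d=cam('top');s=cam('side');a=np.load('top.npy',allow_pickle=True).item();b=np.load('side.npy',allow_pickle=True).item()
for p in(a,d): print('top green',comps(p,(45,80,30),(85,255,255),(375,195,420,230)))
for p in(b,s): print('side green',comps(p,(45,80,30),(85,255,255),(270,85,310,145)))
for p,q,(x0,y0,x1,y1) in((a,d,(375,195,420,230)),(b,s,(272,85,305,145))):
    D=cv2.absdiff(p['color'],q['color']).max(2)[y0:y1,x0:x1]>60; ys,xs=np.nonzero(D); print(D.sum(), (xs.min()+x0,xs.max()+x0,ys.min()+y0,ys.max()+y0) if D.any() else '')
E
```

```text
top green [([399.9, 211.8], [392, 203, 17, 17, 90])]
top green [([400.1, 211.5], [392, 203, 17, 17, 86])]
side green [([287.5, 105.3], [280, 92, 14, 25, 103])]
side green [([291.2, 105.8], [290, 97, 4, 18, 41])]
37 (np.int64(381), np.int64(410), np.int64(211), np.int64(219))
866 (np.int64(272), np.int64(299), np.int64(85), np.int64(144))
```

The cup hasn't moved: its pens are at the same top pixels, and only shading changed. The tin is home in the third gap.

```bash
python3 -c "
from bench import r
print(r.sign_off())"
```

```text
the job is handed in; nothing more can be done
None
```

I ran the shut fingertip along the rail from the first gap to the third, pushed the small red tin home in that gap (about 1 mm from fully home by camera), saw no bystander move in the top view, and handed the job in; no verdict came back.

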